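# Wind the bench timer and start it

## Task

The plaster is about to be mixed: wind the mechanical timer up fully, turning its brass key clockwise in several part turns until it stops with the red pointer on the broad red mark. Then slide the blue start catch all the way to the green dot so that the timer runs. Leave the other things on the bench where they are.

Things in the scene. Friction and masses are not known exactly. Their poses are not given: they have to be found in the camera images.
- timer: mechanical bench timer, fixed to the bench: grey housing 130 (its x) x 170 (its y) mm on a dark base plate 150 x 190, top face 45 mm above the bench. Origin: centre of the underside; z up, +x away from the robot, give or take 0.45 rad. On top: round white dial with the winding key at its centre on the left, start catch on the right.
- dial (a point): centre of the white dial (106 mm across, 48 mm above the bench), under the key, at x 0, y +24 mm of the timer; axes as the timer's. 13 marks run from empty (near left, direction +2.1 rad from +x) clockwise over the far side to full, the one broad red mark (near right, -2.1 rad).
- winder (a joint): turn of the winding key, rad: 0 run down, growing clockwise seen from above; 4.2 is the hard stop, where the red pointer is on the broad red mark (fully wound). Starts between 0 and 0.6. It takes 0.13 N m at first, rising evenly with the spring to 0.22 N m. It stays where it is let go, but turning it back unwinds it.
- key_grip (a point): centre of the wings of the brass key, on its vertical axis, 76 mm above the bench. The wings are an upright flat plate 48 mm wide along this point's x, 9 mm thick along its y, from 63 to 89 mm above the bench, free above and on both sides. The point turns with the key; the red pointer at the key's foot (40 mm, just over the dial) points along its +x.
- catch (a joint): slide of the start catch, m, along the timer's +x: 0 = stop (near end, white dot), 0.036 = run (far end, green dot). It starts between 0 and 0.004, needs about 2 N to move and stays where it is left.
- catch_grip (a point): centre of the blue upright tab of the start catch, 60 mm above the bench, in a lane at y -58 mm of the timer; the tab is 20 mm long along the timer's x, 10 mm thick along its y, from 50 to 71 mm above the bench. The point moves with the catch; its axes are the timer's.
- arch_model_4: bystander: white plaster dental arch model, 59x62x31 mm, standing loose on the bench; origin at the centre of its underside
- wax_tin_3: bystander: round tin with a red lid, 50 mm across, 22 mm high, standing loose on the bench; origin at the centre of its underside
- bottle_4: bystander: white bottle with a green cap, 40 mm across, 90 mm high, standing loose on the bench; origin at the centre of its underside
- bottle_2: bystander: white bottle with a blue cap, 38 mm across, 86 mm high, standing loose on the bench; origin at the centre of its underside
- bur_block: bystander: dark block with small burs standing in it, 42x86x50 mm, standing loose on the bench; origin at the centre of its underside
- mixing_bowl: bystander: green rubber mixing bowl, 68 mm across, 36 mm high, standing loose on the bench; origin at the centre of its underside
- rubber_former: bystander: red-brown rubber base former, 52x65x22 mm, standing loose on the bench; origin at the centre of its underside
- plaster_spatula: bystander: plaster spatula with a wooden handle lying flat, 180 mm long, resting loose on the bench; origin at the centre of its underside

How it is judged (in metres and radians):
On the way, in this order (a step that is already met when the one before it is completed fails the run):
1. the timer is fully wound (value of joint winder above 3.95 rad and value of joint catch below 0.015 m), for 0.2 s.
2. the start catch is at the green dot (value of joint catch above 0.03 m), for 0.2 s.
At the end, for the whole second after the job is handed in: The key stands within 0.25 rad of its full stop (winder above 3.95 rad) and the start catch within 6 mm of its far end (catch above 0.030 m); the key was fully wound first, while the catch was still near its stop end (below 0.015 m) (value of joint winder above 3.95 rad and value of joint catch above 0.03 m); the robot touches nothing.
It fails at once if a bystander is shifted more than 3 cm from its place (distance of any of arch_model_4, wax_tin_3, bottle_4, bottle_2, bur_block, mixing_bowl, rubber_former, plaster_spatula from where it was at the start of the episode above 0.03 m).
It also fails if it takes over 67 s, if anything falls off the work surface, if the arm or the gripper's body presses on something with over 40 N, if the wrist force passes 120 N, or if a joint passes its speed limit or range.

## Robot

A 6-joint arm with a two-finger parallel gripper is mounted at the origin on a cart in front of the work surface, level with it; the furniture and walls round the work are solid. World frame = base frame: x ahead of the robot, y to its left, z up, the work surface at z = 0. Lengths are in m, angles in degrees, forces in N, time in s.
With the tool pointing down it reaches from about 0.35 to 0.875 m from the base axis. Payload 4.2 kg.
Tool frame: the origin (TCP) lies on the front face of the gripper's body, between the roots of the fingers; the fingertips stand finger_overhang ahead of it and the grasp point (between the pads) lies 51 mm ahead of it (finger_overhang is the distance from the TCP to the fingertips, in m); z points along the fingers, y is the line along which they close (so a half turn about z gives the same grasp; the last joint's range is limited). The gripper opens to 87 mm and grips with 3 to 60 N. Pads are 19 mm wide; open, the fingers measure 117 mm over their backs; the gripper's body (75 mm by 190 mm) begins 51 mm behind the grasp point.
Start: joints at [-57.949, 22.042, 0.453, 0, -68.411, -14.817], TCP at [0.185, -0.597, 0.292] pointing down, gripper open.
Joint ranges: [-179.83, 179.83], [-69.29, 118.12], [-61.27, 80.66], [-181.25, 117.63], [-171.15, -9.14], [-177.46, 177.46]. Speed limits (degrees/s): [159.86, 159.86, 180, 180, 180, 180].

## Interface

Orientations are given as a 3x3 rotation matrix whose columns are the frame's x, y, z axes.
In Python, from station import sense, capture, camera_model, finish_job, finger_overhang gives the robot as it stands. The module is installed in compiled form; this text tells all that it offers.
- The arm moves only by the tool jog_arm, never from a script. Its argument "rows" is a list that holds one entry, the list of rows, each a list of 4 numbers: the shift along the tool's x, y, z in m, then the turn about the tool's z in rad. A call has 1 to 20 rows; each row shifts and turns the commanded pose from where the row before left it, along the tool's axes as they then stand; what a row does not reach is not made up. A row lasts 1/8 s, in which the tool goes at most 62.5 mm and 10.7 degrees, less where a joint would pass 70% of its speed; a pose out of reach is approached as far as the arm can. A call is refused whole if a number of a shift passes 0.0625 or a number of a turn 0.188, either way. A call with a gripper value outside its range is refused whole. "claw" is the opening, from 0 (shut) to 1 (fully open), set as the call begins (left out, the last holds). The fingers move at their own pace and stop on an object; the grip force is fixed at half the most. Time passes only in rows, so rows that do not move let the fingers close. It gives the time, the measured TCP pose, the force, the opening and the grip force at its end, in the units of the state.
- sense(): the state, without advancing time (a new reading comes with each control period).
- capture(name): name is "scene" or "side" or "wrist"; returns the picture (384x512x3 uint8, red, green, blue); there is no depth.
- camera_model(name): a dict with "fovy" (degrees; the focal length in pixels is half the picture's height over the tangent of half this angle, whatever the lens; pixels are square), "cx", "cy" (the principal point, pixels), "eye" and "rotation" of the camera in the world. Camera axes: x right, y down, z forward; pixel columns grow to the right and rows downward; lengths in m; the calibration is good to about 2 mm. The wrist camera is an equidistant fisheye: a pixel r from the principal point sees the ray r / f radians off the axis. A picture is of the moment at which its call begins: read the wrist's pose just before it. camera_model takes no time and is no camera call; for the wrist camera it gives the pose at the moment of the call.
- finish_job(): hands the job in; it is judged then, once.
The state is a dict: "time_s": time; "joints": joint angles; "joint_velocities": joint speeds; "effort": joint torques, N m; "tcp_pos": TCP position; "ee_rot": TCP orientation; "wrist_force": force on the tool from outside, world axes, zero at the start; "moment": the same for the moment, N m; "gripper_width": opening from 0.0 (shut) to 1.0 (fully open); "gripper_force": force on a finger pad.
Only numpy, scipy, OpenCV 4.12 (cv2) and the standard library are available. Lean on these libraries where they do the work, as an engineer would, in place of code of your own. Each camera call takes 0.05 s, during which the arm holds its last target. There are 200 camera calls.

## Working session

There is one attempt and no reset: what is moved stays moved. The work goes in short steps, Python scripts to look and compute and a tool call to move; the robot and the scene stay as the last step left them, time stands still between calls to the robot, and variables do not carry over. Pictures are saved under pics/ and viewed, at most 10 in all, crops included, and the job is handed in when it is done.

Besides the shell and the picture viewer there is one more tool, called after "Emit:" as name([rows], argument=value, ...), one row to a line, values as JSON. jog_arm: Moves the arm, as the interface text tells. Its arguments: {"type":"object","properties":{"rows":{"type":"array"},"claw":{"type":"number"}},"required":["rows"]}

```bash
mkdir -p pics; python3 - <<'E'
from station import *
import cv2,numpy as np
s=sense();print(s['time_s'],s['tcp_pos'],np.round(s['ee_rot'],3).tolist(),s['gripper_width'],finger_overhang if not callable(finger_overhang) else finger_overhang())
for n in('scene','side'):
    print(n,camera_model(n));im=capture(n);cv2.imwrite(f'pics/{n}0.png',im[:,:,::-1])
a=cv2.imread('pics/scene0.png');b=cv2.imread('pics/side0.png')
cv2.imwrite('pics/both0.png',cv2.resize(np.vstack([a]),(800,600),interpolation=cv2.INTER_CUBIC))
cv2.imwrite('pics/both1.png',cv2.resize(b,(800,600),interpolation=cv2.INTER_CUBIC))
E
```

```text
0.0 [ 0.18506315 -0.59649305  0.29113267] [[-0.955, -0.296, -0.001], [-0.296, 0.955, 0.002], [0.0, 0.002, -1.0]] 0.9958820276930157 0.0697
scene {'fovy': 44.306187691613005, 'cx': 254.73506539719438, 'cy': 192.41364950422806, 'eye': array([-0.39311028,  0.46388316,  1.00000586]), 'rotation': array([[-0.51013967, -0.52759297,  0.67926665],
       [-0.85996576,  0.32638944, -0.39233765],
       [-0.01471087, -0.78429306, -0.62021609]])}
side {'fovy': 49.77286019937174, 'cx': 253.44276160654914, 'cy': 182.7933457531804, 'eye': array([ 0.29121021, -1.16972546,  0.69136993]), 'rotation': array([[ 0.96075436, -0.1495043 ,  0.23366541],
       [-0.27683029, -0.46274845,  0.84215727],
       [-0.01777783, -0.87379193, -0.48597491]])}
```

View pics/both0.png

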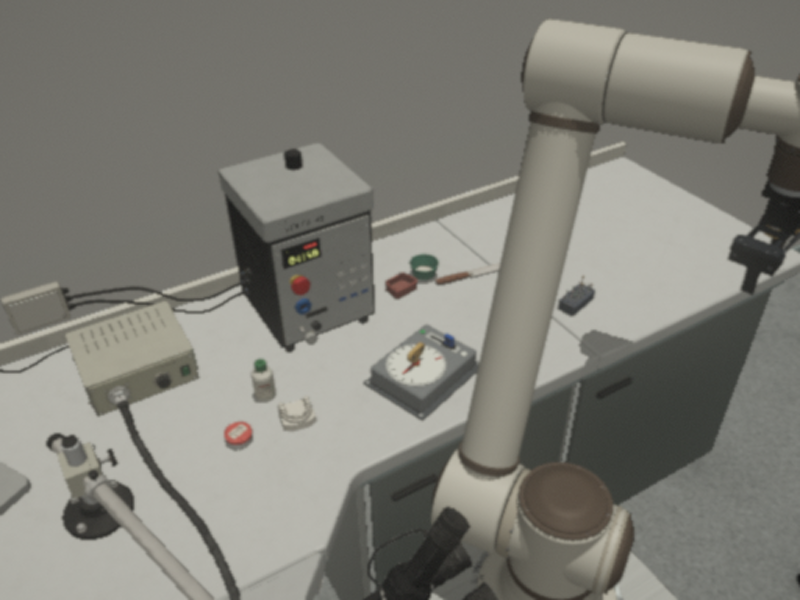

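View pics/both1.png

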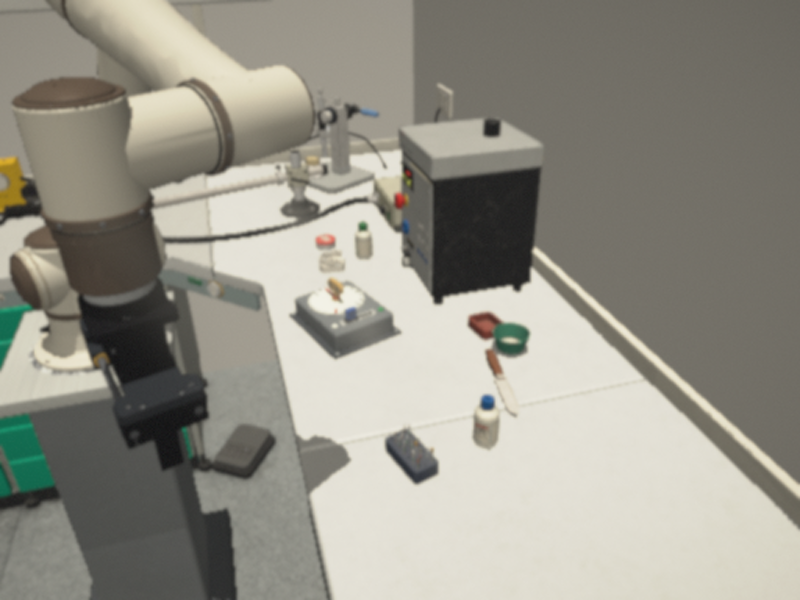

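Scene view (800x600) shows the timer unobstructed: dial about (416,366), catch tab about (449,341), key about (415,352). In the side view the timer is at about (345,312). The arm start is clear on the right.

```bash
cat > h.py <<'E'
import numpy as np,cv2
def ray(m,u,v,fish=False):
    f=192/np.tan(np.radians(m['fovy']/2));d=np.array([(u-m['cx'])/f,(v-m['cy'])/f,1.])
    if fish:
        r=np.hypot(d[0],d[1]);d=np.array([d[0]/r*np.sin(r),d[1]/r*np.sin(r),np.cos(r)]) if r>0 else np.array([0,0,1.])
    return np.array(m['rotation'])@d
def onz(m,u,v,z,fish=False):
    d=ray(m,u,v,fish);e=np.array(m['eye']);return e+d*(z-e[2])/d[2]
def blobs(mask,lo=3):
    n,l,s,c=cv2.connectedComponentsWithStats(mask.astype(np.uint8));return [(s[i,4],c[i].round(1).tolist(),s[i,:4].tolist()) for i in range(1,n) if s[i,4]>=lo]
E
python3 - <<'E'
from station import *
from h import *
for n,(u0,v0,u1,v1) in dict(scene=(228,200,312,268),side=(180,170,262,232)).items():
    m=camera_model(n);im=cv2.imread(f'pics/{n}0.png');c=im[v0:v1,u0:u1].astype(int);hsv=cv2.cvtColor(im,cv2.COLOR_BGR2HSV)[v0:v1,u0:u1]
    b,g,r=c[...,0],c[...,1],c[...,2]
    for name,mk,z in(('blue',(b>r+35),.060),('red',(r>g+60)&(abs(g-b)<30),.04),('brass',(r>b+50)&(g>b+20),.076),('white',(hsv[...,1]<50)&(hsv[...,2]>150),.048)):
        for a,cc,bb in sorted(blobs(mk),reverse=True)[:3]:
            u,v=cc[0]+u0,cc[1]+v0
            print(n,name,a,round(u,1),round(v,1),bb,onz(m,u,v,z).round(4))
            if name=='white' and a>200:
                cs,_=cv2.findContours(mk.astype(np.uint8),0,2);k=max(cs,key=cv2.contourArea)
                P=np.array([onz(m,p[0][0]+u0,p[0][1]+v0,.048)[:2] for p in cv2.convexHull(k)],np.float32)
                print(' circ',cv2.minEnclosingCircle(P),cv2.fitEllipse(P))
a=cv2.imread('pics/scene0.png')[200:272,225:317];b=cv2.imread('pics/side0.png')[170:242,180:272]
cv2.imwrite('pics/crop.png',cv2.resize(np.hstack([a,b]),None,fx=4.3,fy=4.3,interpolation=cv2.INTER_CUBIC))
E
```

```text
scene blue 14 287.1 215.4 [57, 14, 5, 4] [ 0.4886 -0.1568  0.06  ]
scene brass 30 265.3 223.3 [34, 20, 9, 9] [ 0.4778 -0.0728  0.076 ]
scene white 2919 260.4 225.6 [0, 0, 84, 68] [ 0.5031 -0.0712  0.048 ]
 circ ((0.4643966555595398, -0.0903702974319458), 0.1894148737192154) ((0.5104207396507263, -0.08551143854856491), (0.2575669586658478, 0.41644492745399475), 30.103124618530273)
scene white 374 291.7 257.9 [45, 40, 31, 28] [ 0.3448 -0.0764  0.048 ]
 circ ((0.4643966555595398, -0.0903702974319458), 0.1894148737192154) ((0.5104207396507263, -0.08551143854856491), (0.2575669586658478, 0.41644492745399475), 30.103124618530273)
scene white 10 296.5 225.8 [67, 25, 4, 3] [ 0.446  -0.1624  0.048 ]
side blue 8 223.5 198.0 [42, 27, 4, 3] [ 0.4851 -0.1372  0.06  ]
side brass 39 215.2 181.4 [31, 8, 9, 9] [ 0.4771 -0.0585  0.076 ]
side brass 12 214.1 189.4 [33, 17, 3, 5] [ 0.4641 -0.1062  0.076 ]
side white 3756 220.9 197.8 [0, 0, 82, 62] [ 0.4815 -0.114   0.048 ]
 circ ((0.46695131063461304, -0.10219216346740723), 0.2254742532968521) ((0.4816722571849823, -0.09394562244415283), (0.378608375787735, 0.46457475423812866), 1.6438982486724854)
```

View pics/crop.png

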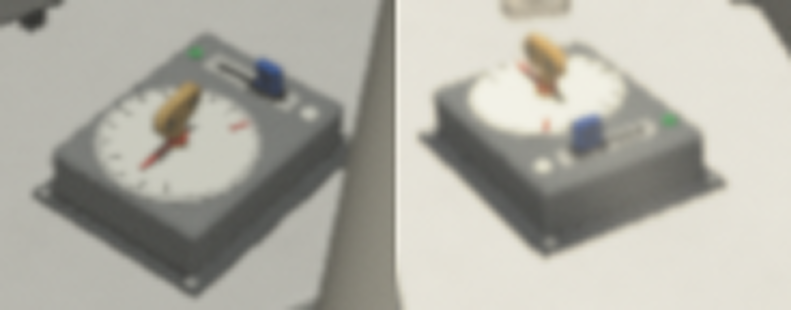

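Crop: scene dial about x 95–260, y 85–200. The dots are sharp, and the pointer aims at lower-left (near-left), so the winder is near empty. I'll compute points from these pixels.

```bash
python3 - <<'E'
from station import *
from h import *
S=camera_model('scene');D=camera_model('side')
def sc(x,y):return x/4.3+225-.5,y/4.3+200-.5
def sd(x,y):return (x-395.6)/4.3+180-.5,y/4.3+170-.5
for n,a,b,z in(('dial',(177,143),(547,90),.048),('green',(196,52),(670,120),.046),('white',(309,113),(543,165),.046),('tab top',(268,66),(588,121),.071),('tiptr',(145,168),(521,66),.042),('wing',(177,111),(546,59),.076)):
    p=onz(S,*sc(*a),z);q=onz(D,*sd(*b),z);print(n,p.round(4),q.round(4))
s=sense();print(camera_model('wrist')['eye']-s['tcp_pos'], camera_model('wrist'))
E
```

```text
dial [ 0.4684 -0.0682  0.048 ] [ 0.4725 -0.0647  0.048 ]
green [ 0.5443 -0.1312  0.046 ] [ 0.5473 -0.1292  0.046 ]
white [ 0.448  -0.1634  0.046 ] [ 0.4504 -0.1598  0.046 ]
tab top [ 0.4808 -0.1502  0.071 ] [ 0.4842 -0.1538  0.071 ]
tiptr [ 0.4643 -0.0401  0.042 ] [ 0.4627 -0.0132  0.042 ]
wing [ 0.4698 -0.0691  0.076 ] [ 0.4726 -0.0692  0.076 ]
[-0.07174667 -0.02275617  0.09262395] {'fovy': 65.70646984690485, 'cx': 253.72191183233247, 'cy': 191.11814143714074, 'eye': array([ 0.11334902, -0.61931176,  0.38391066]), 'rotation': array([[-0.29540349,  0.91870416,  0.26214393],
       [ 0.95536994,  0.28341846,  0.08332023],
       [ 0.00225021,  0.27505751, -0.96142514]])}
```

Emit:
jog_arm([
  [[-0.027,0.0265,0,0],[-0.027,0.0265,0,0],[-0.027,0.0265,0,0],[-0.027,0.0265,0,0],[-0.027,0.0265,0,0],[-0.027,0.0265,0,0],[-0.027,0.0265,0,0],[-0.027,0.0265,0,0],[-0.027,0.0265,0,0],[-0.027,0.0265,0,0],[-0.027,0.0265,0,0],[-0.027,0.0265,0,0],[-0.027,0.0265,0,0],[-0.027,0.0265,0,0],[-0.027,0.0265,0,0],[-0.023,0.0235,0,0],[0,0,0,0],[0,0,0,0]],
], claw=1)

```text
time_s: 2.35
tcp_pos: [0.4688, -0.0682, 0.2919]
ee_rot: [[-0.955, -0.296, -0.001], [-0.296, 0.955, -0.0], [0.001, 0.0, -1.0]]
wrist_force: [-0.6, -0.6, -0.0]
gripper_width: 1.003
gripper_force: 0.0
```

Emit:
jog_arm([
  [[0,0,0.01,-0.14],[0,0,0.01,-0.14],[0,0,0.01,-0.14],[0,0,0.01,-0.14],[0,0,0.01,-0.14],[0,0,0.01,-0.14],[0,0,0.01,-0.14],[0,0,0.01,-0.14],[0,0,0,-0.14],[0,0,0,-0.14],[0,0,0,-0.14],[0,0,0,-0.08],[0,0,0,0],[0,0,0,0]],
])

```text
time_s: 4.1
tcp_pos: [0.469, -0.0685, 0.2123]
ee_rot: [[0.341, -0.94, -0.0], [-0.94, -0.341, -0.0], [-0.0, 0.0, -1.0]]
wrist_force: [0.7, -0.1, 0.5]
gripper_width: 1.001
gripper_force: 0.0
```

```bash
python3 - <<'E'
from station import *
from h import *
import pickle
m=camera_model('wrist');s=sense();im=capture('wrist');cv2.imwrite('pics/w1.png',im[:,:,::-1]);pickle.dump((m,s),open('w1.pkl','wb'))
print(s['time_s'],s['tcp_pos'],s['joints'],np.round(s['ee_rot'],3).tolist())
cv2.imwrite('pics/w1b.png',cv2.resize(im[:,:,::-1],(800,600),interpolation=cv2.INTER_CUBIC))
E
```

```text
4.1 [ 0.46895812 -0.06852482  0.21228937] [ 1.13911030e+01  1.19886210e+01 -2.67806681e+01 -1.04346870e-03
 -5.12349730e+01  8.54450132e+00] [[0.341, -0.94, -0.0], [-0.94, -0.341, -0.0], [-0.0, 0.0, -1.0]]
```

View pics/w1b.png

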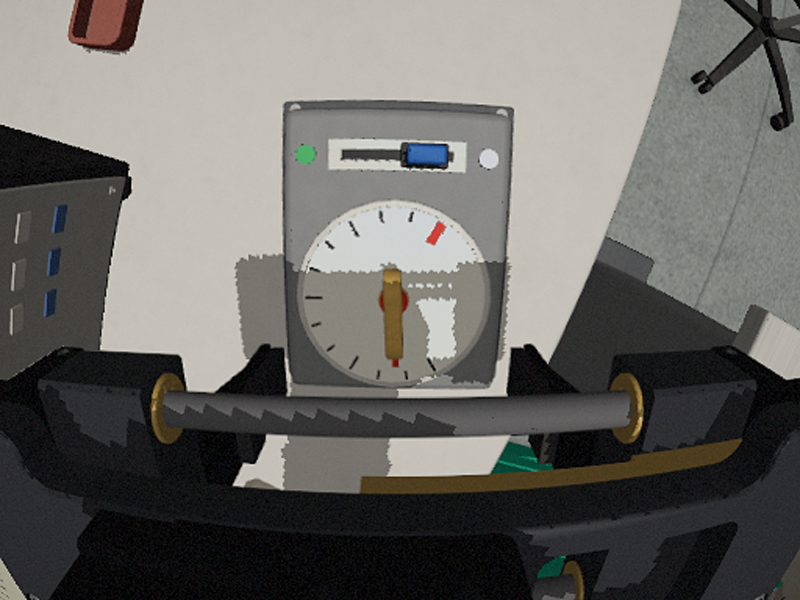

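Wrist view (800x600): dial centred about (394,295), key plate vertical from (393,268) to (394,360), pointer tip (396,363), red mark (436,233), green dot (305,154), white dot (489,159), blue tab (428,154).

```bash
python3 - <<'E'
from h import *
import pickle
m,s=pickle.load(open('w1.pkl','rb'));im=cv2.imread('pics/w1.png').astype(int);b,g,r=im[...,0],im[...,1],im[...,2]
box=np.zeros(b.shape,bool);box[60:238,185:325]=1
P={}
for name,mk,z in(('green',g>r+50,.046),('blue',b>r+60,.071),('red',(r>g+80)&(r>b+80)&(abs(g-b)<30),.046),('brass',(r>b+50)&(g>b+25),.089)):
    for a,c,bb in sorted(blobs(mk&box,8),reverse=True)[:3]: 
        print(name,a,c,bb,onz(m,*c,z,True).round(4)); P.setdefault(name,onz(m,*c,z,True))
G=P['green'];W=onz(m,489/1.5625-.5,159/1.5625-.5,.046,True);d=G-W
yaw=np.arctan2(d[1],d[0]);print('W',W,'yaw',yaw,np.linalg.norm(d))
e=[(300,295),(488,295),(394,202),(450,370),(338,370),(328,230),(460,230)]
Q=np.array([onz(m,u/1.5625-.5,v/1.5625-.5,.048,True)[:2] for u,v in e],np.float32);print('dial',cv2.fitEllipse(Q))
mk=((r>b+50)&(g>b+25)&box).astype(np.uint8)
cs,_=cv2.findContours(mk,0,1);k=max(cs,key=cv2.contourArea);R=np.array([onz(m,*p[0],.089,True)[:2] for p in k],np.float32);print('wing',cv2.minAreaRect(R),cv2.boxPoints(cv2.minAreaRect(R)).round(4).tolist())
tip=onz(m,396/1.5625-.5,363/1.5625-.5,.042,True);print('tip',tip)
print('cam down axis',m['rotation'][:,1])
E
```

```text
green 117 [195.1, 98.4] [190, 93, 12, 12] [ 0.546  -0.1313  0.046 ]
green 16 [266.4, 99.9] [263, 96, 10, 7] [ 0.4871 -0.1502  0.046 ]
green 14 [280.4, 95.5] [277, 94, 7, 4] [ 0.4772 -0.158   0.046 ]
blue 305 [272.8, 98.2] [261, 92, 25, 13] [ 0.4837 -0.1522  0.071 ]
red 81 [278.6, 149.0] [273, 142, 12, 15] [ 0.4622 -0.1135  0.046 ]
red 22 [258.6, 193.0] [258, 188, 3, 11] [ 0.4649 -0.0698  0.046 ]
red 10 [253.1, 232.2] [252, 231, 3, 4] [ 0.4564 -0.0316  0.046 ]
brass 619 [251.1, 199.8] [243, 172, 18, 58] [ 0.4734 -0.0743  0.089 ]
W [ 0.44928055 -0.16363684  0.046     ] yaw 0.3224265355201323 0.10194708254815193
dial ((0.4713718593120575, -0.06903159618377686), (0.10932914167642593, 0.11258290708065033), 17.91446304321289)
wing ((0.47175121307373047, -0.07356163114309311), (0.012833881191909313, 0.045786455273628235), 25.047609329223633) [[0.4562000036239624, -0.05550000071525574], [0.475600004196167, -0.09700000286102295], [0.48730000853538513, -0.09160000085830688], [0.46790000796318054, -0.05009999871253967]]
tip [ 0.45607651 -0.03022421  0.042     ]
cam down axis [-0.32712133  0.90400659  0.27525212]
```

Emit:
jog_arm([
  [[0.001,-0.002,0,-0.05],[0,0,0.015,0],[0,0,0.015,0],[0,0,0.015,0],[0,0,0.015,0],[0,0,0.015,0],[0,0,0.01,0],[0,0,0,0],[0,0,0,0]],
])

```text
time_s: 5.28
tcp_pos: [0.4718, -0.0683, 0.1277]
ee_rot: [[0.389, -0.921, 0.001], [-0.921, -0.389, 0.0], [0.0, -0.001, -1.0]]
wrist_force: [-1.1, 0.4, 0.8]
gripper_width: 1.0
gripper_force: 0.0
```

Emit:
jog_arm([
  [[0,0,0,0],[0,0,0,0],[0,0,0,0],[0,0,0,0],[0,0,0,0],[0,0,0,0],[0,0,0,0],[0,0,0,0]],
], claw=0)

```text
time_s: 6.28
tcp_pos: [0.4715, -0.0682, 0.1272]
ee_rot: [[0.389, -0.921, -0.0], [-0.921, -0.389, -0.0], [-0.0, 0.0, -1.0]]
wrist_force: [-0.1, -0.0, -0.2]
gripper_width: 0.173
gripper_force: 0.0
```

Emit:
jog_arm([
  [[0,0,0,0],[0,0,0,0],[0,0,0,0],[0,0,0,0]],
], claw=0)

```text
time_s: 6.78
tcp_pos: [0.4711, -0.0684, 0.1272]
ee_rot: [[0.389, -0.921, -0.001], [-0.921, -0.389, -0.0], [-0.0, 0.001, -1.0]]
wrist_force: [-2.3, -0.3, 2.4]
gripper_width: 0.102
gripper_force: 30.0
```

Emit:
jog_arm([
  [[0,0,0,0.1],[0,0,0,0.1],[0,0,0,0.1],[0,0,0,0.1],[0,0,0,0.1],[0,0,0,0.1],[0,0,0,0.1],[0,0,0,0.1],[0,0,0,0.1],[0,0,0,0.1],[0,0,0,0.1],[0,0,0,0.1],[0,0,0,0.1],[0,0,0,0.1],[0,0,0,0.1],[0,0,0,0.1],[0,0,0,0.1],[0,0,0,0.1],[0,0,0,0],[0,0,0,0]],
], claw=0)

```text
time_s: 9.28
tcp_pos: [0.4725, -0.0691, 0.1272]
ee_rot: [[-0.985, -0.171, 0.002], [-0.171, 0.985, -0.001], [-0.002, -0.002, -1.0]]
wrist_force: [3.0, -7.8, -3.8]
gripper_width: 0.101
gripper_force: 30.0
```

```bash
python3 - <<'E'
from station import *
s=sense();print(s['joints'].round(1),s['moment'],s['wrist_force'],s['gripper_width'],s['gripper_force'])
E
```

```text
[ 11.3  19.3 -32.2   0.2 -38.4 -91.6] [-2.1826735  -0.75210109 -0.02839687] [ 3.00332517 -7.84092289 -3.81149046] 0.10084494108455645 29.99925943702692
```

Emit:
jog_arm([
  [[0,0,0,0],[0,0,0,0],[0,0,0,0],[0,0,0,0],[0,0,0,0],[0,0,0,0],[0,0,0,0],[0,0,0,0],[0,0,0,0],[0,0,0,0]],
], claw=1)

```text
time_s: 10.52
tcp_pos: [0.4715, -0.0683, 0.1273]
ee_rot: [[-0.985, -0.17, 0.0], [-0.17, 0.985, -0.0], [-0.0, -0.0, -1.0]]
wrist_force: [-1.2, 0.4, -0.0]
gripper_width: 0.992
gripper_force: 0.0
```

```bash
python3 - <<'E'
from station import *
from h import *
m=camera_model('wrist');s=sense();im=capture('wrist');print(s['gripper_width'],s['tcp_pos'],s['wrist_force'])
cv2.imwrite('pics/w2.png',cv2.resize(im[:,:,::-1],(800,600),interpolation=cv2.INTER_CUBIC))
E
```

```text
0.9920121550237052 [ 0.47147471 -0.06826699  0.12725566] [-1.19642323  0.41061701 -0.0308257 ]
```

View pics/w2.png

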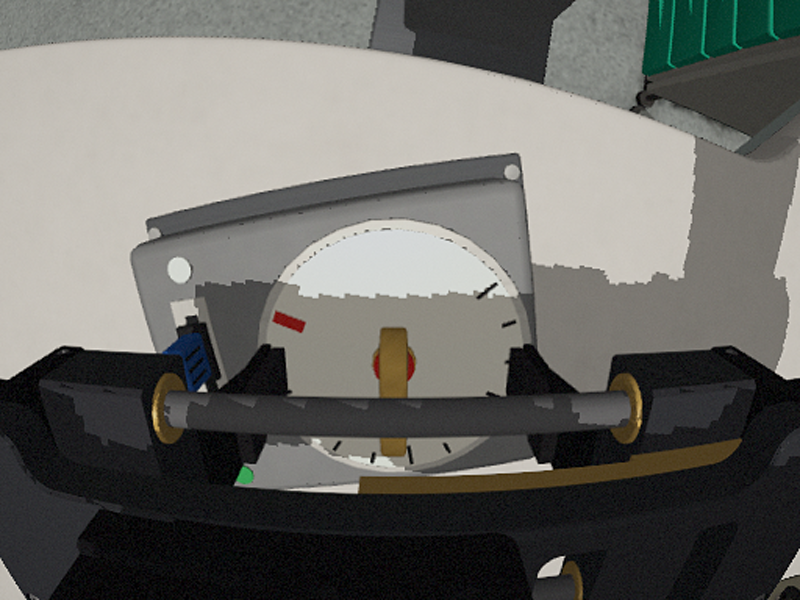

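The key turned 1.8 rad with the jaws, stays aligned with the tool (centre about (394,365)), and the jaws are open. Now I turn back half a turn and regrip.

Emit:
jog_arm([
  [[0,0,-0.01,0],[0,0,-0.01,0],[0,0,0,-0.1745],[0,0,0,-0.1745],[0,0,0,-0.1745],[0,0,0,-0.1745],[0,0,0,-0.1745],[0,0,0,-0.1745],[0,0,0,-0.1745],[0,0,0,-0.1745],[0,0,0,-0.1745],[0,0,0,-0.1745],[0,0,0,-0.1745],[0,0,0,-0.1745],[0,0,0,-0.1745],[0,0,0,-0.1745],[0,0,0,-0.1745],[0,0,0,-0.1745],[0,0,0,-0.1745],[0,0,0,-0.1745]],
], claw=1)

```text
time_s: 13.08
tcp_pos: [0.4718, -0.0682, 0.1482]
ee_rot: [[0.985, 0.175, 0.001], [0.175, -0.985, 0.0], [0.001, 0.0, -1.0]]
wrist_force: [0.5, 0.1, -0.1]
gripper_width: 1.001
gripper_force: 0.0
```

Emit:
jog_arm([
  [[0,0,0.01,0],[0,0,0.01,0],[0,0,0,0],[0,0,0,0]],
])

```text
time_s: 13.58
tcp_pos: [0.4715, -0.0683, 0.1271]
ee_rot: [[0.986, 0.169, -0.0], [0.169, -0.986, -0.0], [-0.0, 0.0, -1.0]]
wrist_force: [-0.4, 0.1, 0.1]
gripper_width: 1.001
gripper_force: 0.0
```

Emit:
jog_arm([
  [[0,0,0,0],[0,0,0,0],[0,0,0,0],[0,0,0,0],[0,0,0,0],[0,0,0,0],[0,0,0,0],[0,0,0,0],[0,0,0,0],[0,0,0,0],[0,0,0,0],[0,0,0,0]],
], claw=0)

```text
time_s: 15.08
tcp_pos: [0.4716, -0.0693, 0.1273]
ee_rot: [[0.986, 0.169, 0.0], [0.169, -0.986, -0.001], [-0.0, 0.001, -1.0]]
wrist_force: [0.1, -7.0, -1.6]
gripper_width: 0.097
gripper_force: 30.0
```

Emit:
jog_arm([
  [[0,0,0,0.1],[0,0,0,0.1],[0,0,0,0.1],[0,0,0,0.1],[0,0,0,0.1],[0,0,0,0.1],[0,0,0,0.1],[0,0,0,0.1],[0,0,0,0.1],[0,0,0,0.1],[0,0,0,0.1],[0,0,0,0.1],[0,0,0,0.1],[0,0,0,0.1],[0,0,0,0.1],[0,0,0,0.1],[0,0,0,0.1],[0,0,0,0.1],[0,0,0,0],[0,0,0,0]],
])

```text
time_s: 17.58
tcp_pos: [0.4714, -0.0695, 0.1273]
ee_rot: [[-0.058, -0.998, -0.0], [-0.998, 0.058, -0.002], [0.002, 0.0, -1.0]]
wrist_force: [1.2, -8.0, -2.0]
gripper_width: 0.104
gripper_force: 30.0
```

```bash
python3 - <<'E'
from station import *
s=sense();print(s['joints'].round(1),s['moment'],s['effort'],s['wrist_force'])
E
```

```text
[ 11.3  19.2 -32.3   0.2 -38.5 -14.7] [-2.23558799 -0.34807949  0.07704661] [  3.46075326 -30.75868249  12.939426     1.49603158   0.0413053
  -0.0626298 ] [ 1.24072419 -8.01407787 -2.03100051]
```

Emit:
jog_arm([
  [[0,0,0,0.04],[0,0,0,0.04],[0,0,0,0.04],[0,0,0,0.03],[0,0,0,0.02],[0,0,0,0],[0,0,0,0]],
])

```text
time_s: 18.45
tcp_pos: [0.4715, -0.0695, 0.1273]
ee_rot: [[-0.225, -0.974, -0.001], [-0.974, 0.225, -0.002], [0.002, 0.0, -1.0]]
wrist_force: [1.3, -7.2, -0.8]
gripper_width: 0.103
gripper_force: 30.0
```

```bash
python3 - <<'E'
from station import *
s=sense();print(s['joints'].round(1),s['moment'],s['effort'],s['wrist_force'])
E
```

```text
[ 11.3  19.2 -32.3   0.2 -38.5 -24.4] [-2.19442672 -0.3208231   0.30112028] [  3.14474143 -30.78464985  12.99146891   1.33958314   0.07353935
  -0.29501673] [ 1.25512445 -7.23432221 -0.78226323]
```

Emit:
jog_arm([
  [[0,0,0,0.03],[0,0,0,0.03],[0,0,0,0],[0,0,0,0]],
])

```text
time_s: 18.95
tcp_pos: [0.4715, -0.0693, 0.1274]
ee_rot: [[-0.282, -0.959, -0.001], [-0.959, 0.282, -0.002], [0.002, -0.0, -1.0]]
wrist_force: [1.2, -6.4, -0.3]
gripper_width: 0.108
gripper_force: 30.0
```

```bash
python3 - <<'E'
from station import *
from h import *
s=sense();print(s['joints'].round(1),s['moment'],s['wrist_force'])
im=capture('wrist');cv2.imwrite('pics/w3.png',cv2.resize(im[:,:,::-1],(800,600),interpolation=cv2.INTER_CUBIC))
E
```

```text
[ 11.3  19.2 -32.3   0.2 -38.5 -27.8] [-1.8914745  -0.19363653  0.5737003 ] [ 1.18917454 -6.38969756 -0.3106287 ]
```

View pics/w3.png

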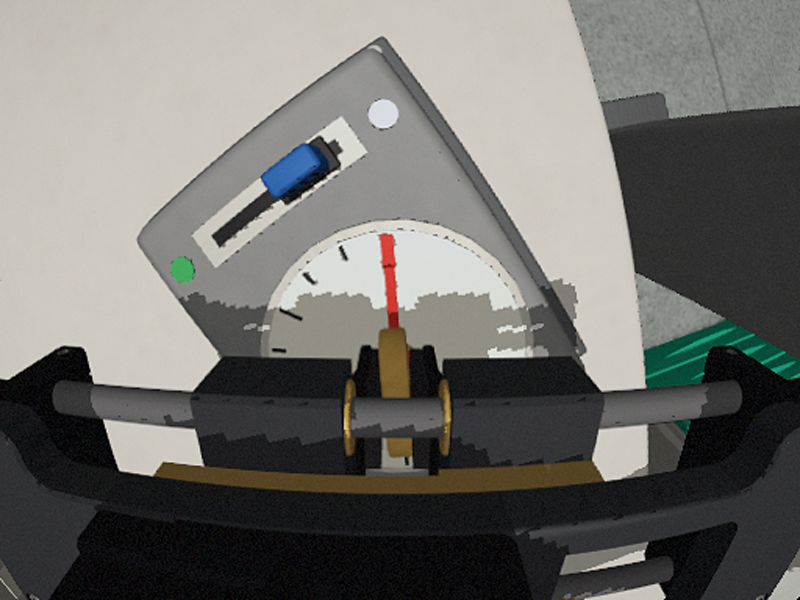

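Picture: red pointer lies on the broad red mark (388,250), moment 0.57 N m shows it is at the hard stop. Release, lift and go to the catch.

Emit:
jog_arm([
  [[0,0,0,0],[0,0,0,0],[0,0,0,0],[0,0,0,0],[0,0,0,0],[0,0,0,0],[0,0,0,0],[0,0,-0.02,0],[0,0,-0.02,0],[0,0,-0.02,0],[0,0,-0.02,0],[0,0,0,0.12],[0,0,0,0.12],[0,0,0,0.12],[0,0,0,0.12],[0,0,0,0.12],[0,0,0,0.12],[0,0,0,0.12],[0,0,0,0.12],[0,0,0,0]],
], claw=1)

```text
time_s: 21.5
tcp_pos: [0.4714, -0.0683, 0.2072]
ee_rot: [[-0.948, -0.318, -0.0], [-0.318, 0.948, 0.0], [0.0, 0.0, -1.0]]
wrist_force: [0.1, -0.6, 0.4]
gripper_width: 0.997
gripper_force: 0.0
```

Emit:
jog_arm([
  [[0.004,-0.02,0,0],[0.004,-0.02,0,0],[0.004,-0.02,0,0],[0.003,-0.022,0,0],[0,0,0,0],[0,0,0,0],[0,0,0,0],[0,0,0,0]],
], claw=0.4)

```text
time_s: 22.5
tcp_pos: [0.4831, -0.1503, 0.2073]
ee_rot: [[-0.948, -0.317, 0.0], [-0.317, 0.948, 0.0], [-0.0, 0.0, -1.0]]
wrist_force: [-0.3, 0.7, -0.3]
gripper_width: 0.402
gripper_force: 0.0
```

```bash
python3 - <<'E'
from station import *
from h import *
m=camera_model('wrist');s=sense();im=capture('wrist')
print(s['time_s'],s['tcp_pos'],np.degrees(np.arctan2(s['ee_rot'][1,0],s['ee_rot'][0,0])),s['gripper_width'])
b=im[...,2].astype(int);r=im[...,0].astype(int);g=im[...,1].astype(int)
for n,mk,z in(('blue',b>r+60,.071),('green',g>r+50,.046)):
  for a,c,bb in sorted(blobs(mk,30),reverse=True)[:3]:print(n,a,c,onz(m,*c,z,True).round(4))
cv2.imwrite('pics/w4.png',cv2.resize(im[:,:,::-1],(800,600),interpolation=cv2.INTER_CUBIC))
E
```

```text
22.5 [ 0.48314096 -0.15028471  0.20730479] -161.49678908406358 0.4018268564374311
blue 263 [251.6, 201.1] [ 0.4825 -0.1526  0.071 ]
blue 137 [472.6, 45.5] [ 0.2767 -0.0058  0.071 ]
blue 119 [490.1, 47.8] [0.2657 0.0169 0.071 ]
green 4420 [472.9, 49.7] [0.2663 0.0143 0.046 ]
```

View pics/w4.png

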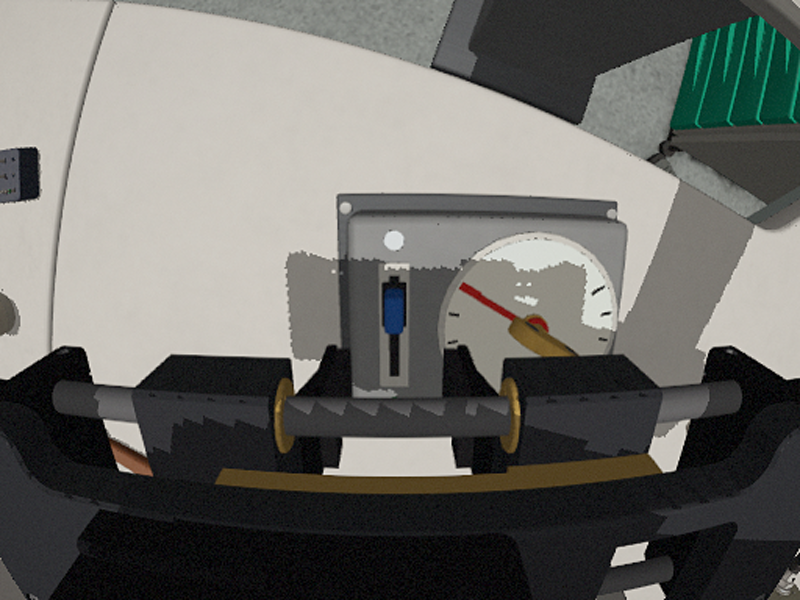

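The view shows the tab at (394,307) centred between the jaws (lane line), with the pointer still on the red mark. Descend, grip, slide.

Emit:
jog_arm([
  [[0,-0.001,0.014,0],[0,0,0.014,0],[0,0,0.014,0],[0,0,0.014,0],[0,0,0.014,0],[0,0,0.014,0],[0,0,0,0],[0,0,0,0]],
])

```text
time_s: 23.55
tcp_pos: [0.4838, -0.1518, 0.1235]
ee_rot: [[-0.949, -0.316, 0.001], [-0.316, 0.949, -0.0], [-0.001, -0.0, -1.0]]
wrist_force: [0.2, -0.2, 1.1]
gripper_width: 0.401
gripper_force: 0.0
```

Emit:
jog_arm([
  [[0,0,0,0],[0,0,0,0],[0,0,0,0],[0,0,0,0],[0,0,0,0],[0,0,0,0],[0,0,0,0]],
], claw=0)

```text
time_s: 24.42
tcp_pos: [0.4836, -0.1519, 0.1235]
ee_rot: [[-0.949, -0.316, 0.0], [-0.316, 0.949, -0.0], [-0.0, -0.0, -1.0]]
wrist_force: [0.5, -1.4, 2.6]
gripper_width: 0.113
gripper_force: 30.0
```

Emit:
jog_arm([
  [[-0.004,0,0,0],[-0.004,0,0,0],[-0.004,0,0,0],[-0.004,0,0,0],[-0.004,0,0,0],[-0.004,0,0,0],[-0.004,0,0,0],[-0.003,0,0,0],[-0.002,0,0,0],[0,0,0,0],[0,0,0,0]],
])

```text
time_s: 25.8
tcp_pos: [0.5149, -0.1414, 0.1235]
ee_rot: [[-0.949, -0.316, -0.0], [-0.316, 0.949, -0.0], [0.0, -0.0, -1.0]]
wrist_force: [-1.0, -3.1, 5.9]
gripper_width: 0.116
gripper_force: 30.0
```

Emit:
jog_arm([
  [[-0.002,0,0,0],[-0.002,0,0,0],[0,0,0,0],[0,0,0,0]],
])

```text
time_s: 26.3
tcp_pos: [0.5155, -0.1412, 0.1234]
ee_rot: [[-0.949, -0.316, -0.008], [-0.316, 0.949, -0.001], [0.008, 0.001, -1.0]]
wrist_force: [-8.6, -7.2, 11.7]
gripper_width: 0.112
gripper_force: 30.0
```

At the end stop. Open partly, lift, check.

Emit:
jog_arm([
  [[0.002,0,0,0],[0,0,0,0],[0,0,0,0],[0,0,0,0],[0,0,0,0],[0,0,-0.02,0],[0,0,-0.02,0],[0,0,-0.02,0],[0,0,-0.02,0],[0,0,-0.02,0],[0,0,0,0],[0,0,0,0]],
], claw=0.4)

```text
time_s: 27.8
tcp_pos: [0.5162, -0.1406, 0.2224]
ee_rot: [[-0.949, -0.316, -0.001], [-0.316, 0.949, 0.0], [0.001, 0.001, -1.0]]
wrist_force: [-1.2, 0.7, 0.4]
gripper_width: 0.397
gripper_force: 0.0
```

```bash
python3 - <<'E'
from station import *
from h import *
s=sense();im=capture('wrist');print(s['time_s'],s['tcp_pos'])
cv2.imwrite('pics/w5.png',cv2.resize(im[:,:,::-1],(800,600),interpolation=cv2.INTER_CUBIC))
E
```

```text
27.8 [ 0.51616438 -0.14055791  0.22238025]
```

View pics/w5.png

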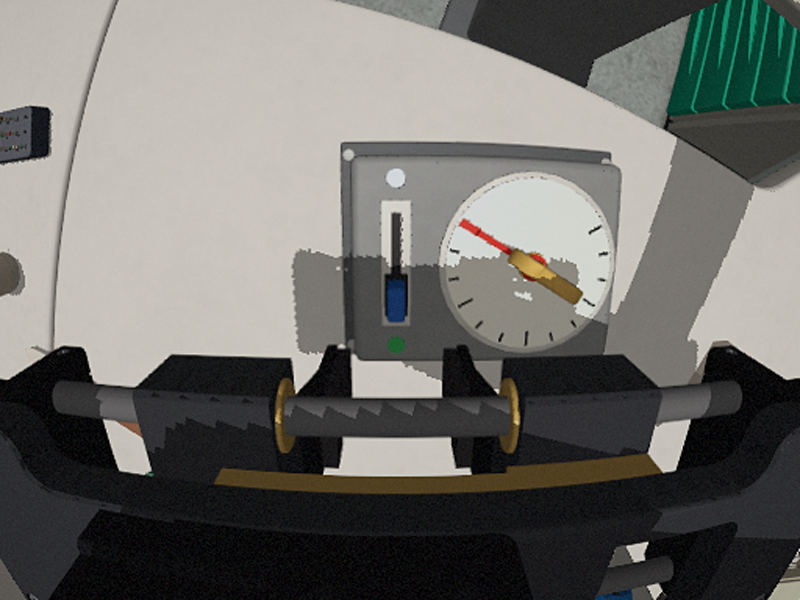

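The tab sits at (396,300), at the far end of its slot by the green dot (396,345). The pointer is on the red mark (470,228), and the gripper is clear.

```bash
python3 -c "
from station import *
print(finish_job())"
```

```text
the job is handed in; nothing more can be done
None
```

I wound the timer to its hard stop in two part turns, with the red pointer on the broad red mark. I then slid the start catch to its end stop at the green dot and handed the job in at about 28 s, with the gripper clear and no contact with the other things on the bench; no verdict was returned.

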